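# Put the chuck-jaw cases up on the sloped rack

### The job

Put the two wooden jaw cases away on the sloped rack: lay the large case on the middle of the deck, lid up and lengthwise up the slope with its end flat against the backstop, then set the small case on top of it the same way, centred, with its own end against the backstop too. Set them down gently rather than dropping them, let go of both and leave them square and still, and do not disturb the other things on the bench.

Things in the scene. Friction and masses are not known exactly. Their poses are not given: they have to be found in the camera images.
- rack_seat (a point): Sloped grey-painted rack fixed to the bench: middle of the inner corner line where the deck meets the backstop, at the deck's low end, 42 mm above the bench. x runs up the slope along the deck (rising 15 degrees), away from the backstop; y along the backstop; z square to the deck, upwards. Deck top is the plane z = 0, backstop face the plane x = 0. x points away from the robot within 0.3 rad.
- backstop_top (a point): Middle of the top edge of the backstop's inner face, 85 mm from rack_seat along its z (same axes). The backstop is a board 150 wide along y, 12 thick (x from -12 to 0). The deck is 150 long up the slope and 150 wide, centred on rack_seat in y, without side walls.
- case_large_mid (a point): Centre (half-way up) of the LARGE wooden lidded case: 116 long (its x axis), 62 wide (y), 50 high (z, lid up). Starts flat on the bench, lid up, to one side of the rack. Rigid plain outside, lid does not open, brass clasp on one end is flush. 0.35 to 0.65 kg. Held well across its width; wood on the deck has friction enough not to slide down by itself.
- case_small_mid (a point): Centre (half-way up) of the SMALL wooden lidded case, same look: 86 long (x axis), 54 wide (y), 42 high (z, lid up). Starts flat on the bench, lid up, on the other side of the rack. 0.22 to 0.42 kg.
- bowl: Bystander, leave alone: open dark wooden bowl, 130 across the rim, 50 high (mm).
- wax_tin: Bystander, leave alone: round metal tin, 72 across, 45 high (mm).
- spindle: Bystander, leave alone: half-turned pale wooden spindle lying down, 185 long along its x axis, square 45 x 45 ends (mm).
- gouge: Bystander, leave alone: turning gouge lying down, about 325 long along its x axis, dark handle 24 thick, steel blade towards +x; origin under its ferrule (mm).
- faceplate: Bystander, leave alone: dark steel lathe faceplate lying flat, disc 84 across and 10 thick with a boss to 35 high (mm).
- sanding_block: Bystander, leave alone: cork sanding block, 100 x 57 x 33 high (mm).
- pencil_mug: Bystander, leave alone: white mug, 76 across, 90 high, handle towards its +y (mm).

How it is judged:
On the way:
1. the large case lies on the deck, square, its end against the backstop, let go and still (x of case_large_mid in the frame of rack_seat between 0.053 and 0.065 m and y of case_large_mid in the frame of rack_seat between -0.02 and 0.02 m and z of case_large_mid in the frame of rack_seat between 0.02 and 0.03 m and angle between the z axis of case_large_mid and the z axis of rack_seat, either way round below 0.09 rad and angle between the x axis of case_large_mid and the x axis of rack_seat, either way round below 0.14 rad and angle between case_large_mid's own z axis and vertical below 0.6 rad and linear speed of case_large below 0.02 m/s and angular speed of case_large below 0.2 rad/s and contact force between the fingers and case_large below 0.1 N), for 0.2 s.
At the end, for the whole second after the job is handed in: Both cases released, still, lid up. Large flat on the deck, small flat on the large (each within 5 mm, 0.09 rad); each lengthwise up the slope within 0.14 rad, its end within 7 mm of the backstop and its centre within 20 mm of the deck centre line (all of step 1 and x of case_small_mid in the frame of rack_seat between 0.038 and 0.05 m and y of case_small_mid in the frame of rack_seat between -0.02 and 0.02 m and z of case_small_mid in the frame of rack_seat between 0.066 and 0.076 m and angle between the z axis of case_small_mid and the z axis of rack_seat, either way round below 0.09 rad and angle between the x axis of case_small_mid and the x axis of rack_seat, either way round below 0.14 rad and angle between case_small_mid's own z axis and vertical below 0.6 rad and linear speed of case_small below 0.02 m/s and angular speed of case_small below 0.2 rad/s and contact force between the fingers and case_small below 0.1 N); the robot touches nothing.
It fails at once if the large case falls freely (faster than 0.6 m/s while not held) (linear speed of case_large above 0.6 m/s and contact force between the fingers and case_large below 0.1 N).
It fails at once if the small case falls freely (faster than 0.6 m/s while not held) (linear speed of case_small above 0.6 m/s and contact force between the fingers and case_small below 0.1 N).
It fails at once if a bystander is moved more than 30 mm (distance of any of bowl, wax_tin, spindle, gouge, faceplate, sanding_block, pencil_mug from where it was at the start of the episode above 0.03 m).
It also fails if it takes over 64 s, if anything falls off the work surface, if the arm or the gripper's body presses on something with over 40 N, if the wrist force passes 120 N, or if a joint passes its speed limit or range.

### The arm

A 6-joint arm with a two-finger parallel gripper is mounted at the origin on the work surface. World frame = base frame: x ahead of the robot, y to its left, z up, the work surface at z = 0. Lengths are in m, angles in rad, forces in N, time in s.
With the tool pointing down it reaches from about 0.25 to 0.775 m from the base axis. Payload 4 kg.
Tool frame: the origin (TCP) lies midway between the tips of the shut fingers; the grasp point (between the pads) lies 19 mm behind it; z points along the fingers, y is the direction in which the jaws open and shut (so a half turn about z gives the same grasp; the last joint's range is limited). The gripper opens to 94 mm and grips with 3 to 60 N. Pads are 16 mm wide; open, the fingers measure 119 mm over their backs; the gripper's body (75 mm by 177 mm) begins 78 mm behind the grasp point.
Start: joints at [1.03, 0.087, 1.371, -0, 1.684, -0.103], TCP at [0.233, 0.498, 0.206] pointing down, gripper open.
Joint ranges: [-3.1, 3.1], [-0.76, 2.03], [0.27, 2.55], [-1.08, 4.22], [0.17, 2.65], [-2.57, 2.57]. Speed limits (rad/s): [2.79, 2.79, 3.14, 3.14, 3.14, 3.14].

### API

Orientations are given as [roll, pitch, yaw] about the fixed x, y, z axes, in that order (R = Rz(yaw) Ry(pitch) Rx(roll)).
In Python, from bench import robot gives the robot as it stands.
- The arm moves only by the tool servo_tool, never from a script. Its argument "rows" is a list of rows, each a list of 2 entries, a list of its own where there are three numbers: the shift along the tool's x, y, z normalised to -1 to 1, where 1 is 0.08 m, then the turn about the tool's z normalised to -1 to 1, where 1 is pi/2 rad. A call has 1 to 12 rows; each row is the pose to reach, as a shift and turn from the pose commanded when the call began, along the tool's axes at that moment; what a row does not reach only later rows make up. A row lasts 1/12 s, in which the tool goes at most 41.7 mm and 7.16 degrees, less where a joint would pass 70% of its speed; a pose out of reach is approached as far as the arm can. A call with a number of a shift or a turn outside -1 to 1 is refused whole. A call with a gripper value outside its range is refused whole. "grip" is the closure, from -1 (fully open) to 1 (shut), set as the call begins (left out, the last holds). The fingers move at their own pace and stop on an object; the grip force is fixed at half the most. Time passes only in rows, so rows that repeat a pose let the fingers close. It gives the time, the measured TCP pose, the force and the opening at its end, in the units of the state.
- robot.get_obs(): the state, without advancing time (a new reading comes with each control period).
- robot.snapshot(name): name is "scene" or "side" or "wrist"; returns a dict with "pixels" (480x640x3 uint8, red, green, blue), "camera_matrix" (3x3 intrinsics, pixels), "world_from_camera" (4x4, takes a point from camera to world coordinates). Camera axes: x right, y down, z forward; pixel columns grow to the right and rows downward; lengths in m; the calibration is good to about 2 mm. A picture is of the moment at which its call begins. There is no depth.
- robot.close_job(): hands the job in, once; it reports no verdict.
The state is a dict: "time": time; "joint_positions": joint angles; "qvel": joint speeds; "joint_torque": joint torques, N m; "tool_pos": TCP position; "ee_rot": TCP orientation; "wrist_force": force on the tool from outside, world axes, zero at the start; "wrist_torque": the same for the moment, N m; "width": finger opening in m.
Only numpy, scipy, OpenCV 4.12 (cv2) and the standard library are available. Lean on these libraries where they do the work, as an engineer would, in place of code of your own. Each camera call takes 0.05 s, during which the arm holds its last target.

## Working session

There is one attempt and no reset: what is moved stays moved. The work goes in short steps, Python scripts to look and compute and a tool call to move; the robot and the scene stay as the last step left them, time stands still between calls to the robot, and variables do not carry over. Pictures are saved under pics/ and viewed, and the job is handed in when it is done.

Besides the shell and the picture viewer there is one more tool, called as a command line: name --argument value ..., lists and objects as JSON in quotes. servo_tool: Moves the arm, as the interface text tells. Its arguments: {"type":"object","properties":{"rows":{"type":"array"},"grip":{"type":"number"}},"required":["rows"]}

```bash
ls; mkdir -p pics; python3 - <<'E'
from bench import robot
import cv2
o=robot.get_obs()
for k in o: print(k,o[k])
for n in ["scene","side","wrist"]:
    s=robot.snapshot(n); cv2.imwrite(f"pics/{n}0.png",s["pixels"][:,:,::-1]); print(n,s["camera_matrix"],s["world_from_camera"])
E
```

```text
pics
time 0.0
joint_positions [ 1.02987783e+00  8.79466260e-02  1.37220268e+00 -1.87087710e-06
  1.68359769e+00 -1.03101749e-01]
qvel [-1.35626043e-03 -3.50861856e-05 -1.37560711e-04  7.31679251e-04
 -6.34908565e-04 -3.66431699e-04]
joint_torque [-3.80869287e-04 -3.40178061e+01 -3.02425897e+01  7.16926670e-02
  3.30338627e-02 -1.59844599e-04]
tool_pos [0.23290983 0.49766231 0.20433492]
ee_rot [-3.13944956e+00 -2.19873334e-04  2.70377546e+00]
wrist_force [ 0.24281687  0.78343858 -0.29363487]
wrist_torque [ 0.01279719 -0.02752356 -0.0086431 ]
width 0.09419767328168012
scene [[510.68889232   0.         319.82446015]
 [  0.         510.68889232 241.9436366 ]
 [  0.           0.           1.        ]] [[ 0.35874114  0.79333339 -0.49186069  1.28556887]
 [ 0.93341739 -0.30146635  0.19455081 -0.25192015]
 [ 0.00606421 -0.5289047  -0.84865956  1.29100552]
 [ 0.          0.          0.          1.        ]]
side [[519.10870558   0.         313.37535537]
 [  0.         519.10870558 244.60867481]
 [  0.           0.           1.        ]] [[ 0.77368955 -0.50560098  0.38180116  0.07426638]
 [-0.63342359 -0.60455928  0.48299341 -0.60127043]
 [-0.01338051 -0.61552881 -0.78800079  1.10746394]
 [ 0.          0.          0.          1.        ]]
wrist [[349.27183745   0.         321.75040619]
 [  0.         349.27183745 238.3441002 ]
 [  0.           0.           1.        ]] [[ 0.42505375  0.87156156  0.24435582  0.16200849]
 [ 0.90516746 -0.40894712 -0.11590569  0.53132542]
 [-0.00109033  0.27044909 -0.96273366  0.38438379]
 [ 0.          0.          0.          1.        ]]
```

View pics/scene0.png

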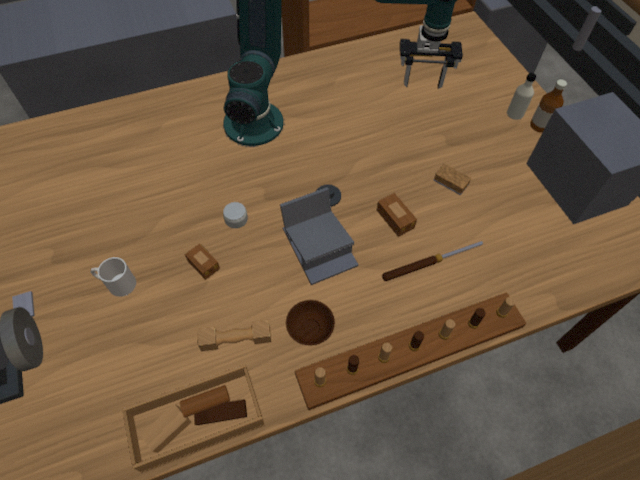

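View pics/side0.png

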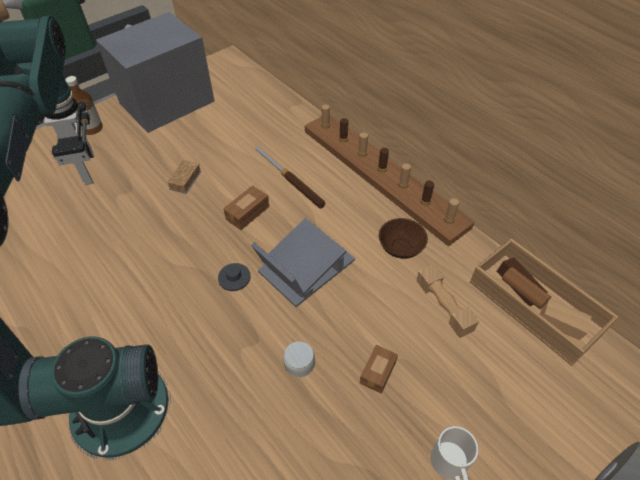

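View pics/wrist0.png

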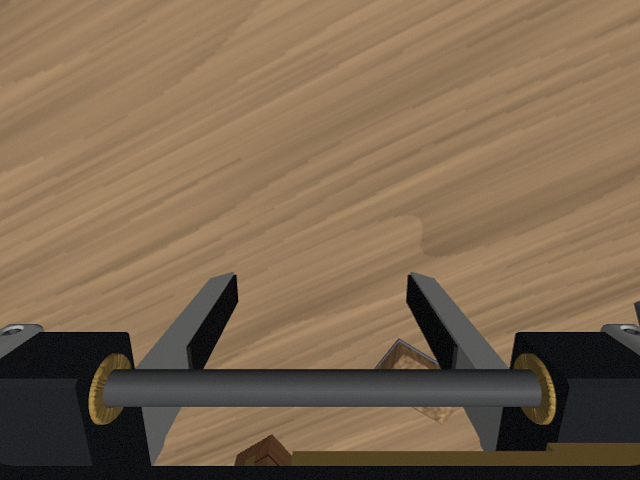

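```bash
python3 - <<'E'
import cv2
def crop(n,x,y,w,h,k):
    im=cv2.imread(f"pics/{n}0.png")[y:y+h,x:x+w]
    return cv2.resize(im,(w*k,h*k),interpolation=cv2.INTER_CUBIC)
cv2.imwrite("pics/c1.png",crop("scene",270,170,160,110,5))
cv2.imwrite("pics/c2.png",crop("side",215,175,150,130,5)[:600])
a=crop("scene",170,230,70,60,5);b=crop("side",350,335,70,60,5)
import numpy as np
cv2.imwrite("pics/c3.png",np.hstack([a,b]))
E
```

```text
(no output)
```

View pics/c1.png

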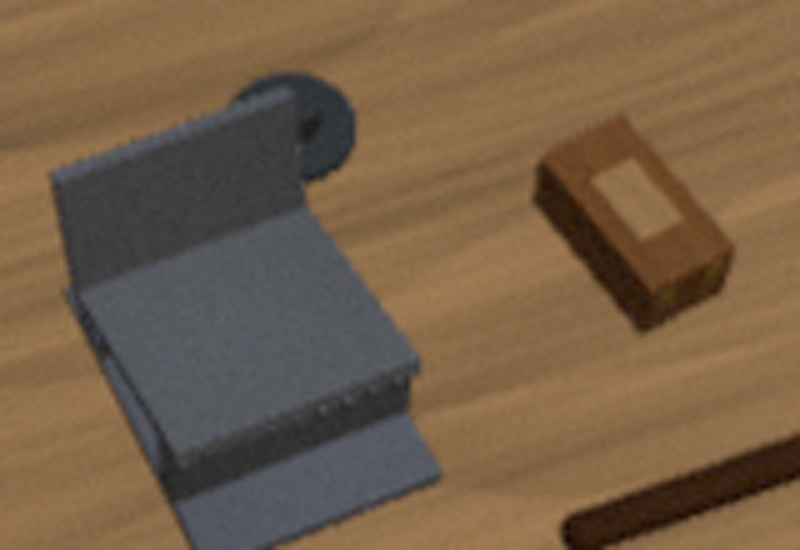

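View pics/c2.png

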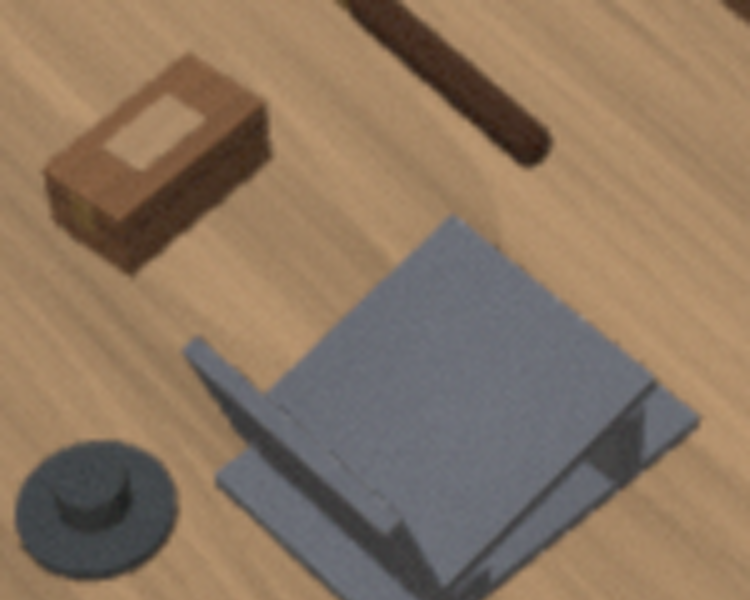

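View pics/c3.png

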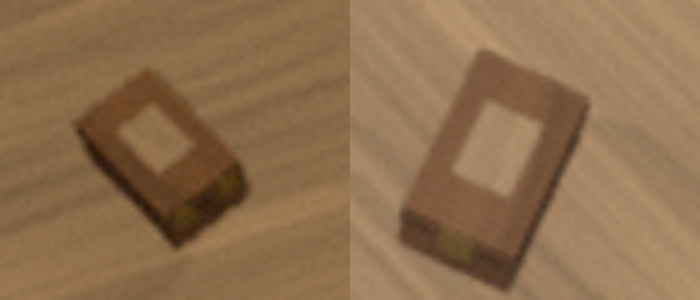

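```bash
cat > h.py <<'E'
import numpy as np, cv2
from scipy.optimize import least_squares
from scipy.spatial.transform import Rotation as R
K={"scene":(np.array([[510.68889232,0,319.82446015],[0,510.68889232,241.9436366],[0,0,1]]),np.array([[0.35874114,0.79333339,-0.49186069,1.28556887],[0.93341739,-0.30146635,0.19455081,-0.25192015],[0.00606421,-0.5289047,-0.84865956,1.29100552],[0,0,0,1]])),
"side":(np.array([[519.10870558,0,313.37535537],[0,519.10870558,244.60867481],[0,0,1]]),np.array([[0.77368955,-0.50560098,0.38180116,0.07426638],[-0.63342359,-0.60455928,0.48299341,-0.60127043],[-0.01338051,-0.61552881,-0.78800079,1.10746394],[0,0,0,1]]))}
def proj(P,n):
    k,T=K[n]; p=(np.atleast_2d(P)-T[:3,3])@T[:3,:3]; p=p/p[:,2:]; return (p@k.T)[:,:2]
def pose(x,y,yaw,z,pitch=0): return R.from_euler('xyz',[0,pitch,yaw]).as_matrix(),np.array([x,y,z])
def fit(obs,z,pitch,x0):
    # obs: list (cam, local pt, px)
    def f(v):
        Rm,t=pose(*v,z,pitch)
        return np.concatenate([(proj(Rm@np.array(l)+t,c)[0]-np.array(p)) for c,l,p in obs])
    r=least_squares(f,x0); return r.x,r.fun.reshape(-1,2)
E
cat > fit0.py <<'E'
from h import *
def px(o,c): return [o[0]+c[0]/5-.4,o[1]+c[1]/5-.4]
def box(L,W,H,sc,so,sd,sdo,x0):
    # order: corner signs
    obs=[("scene",(sx*L/2,sy*W/2,sz*H/2),px(so,p)) for (sx,sy,sz),p in sc]+[("side",(sx*L/2,sy*W/2,sz*H/2),px(sdo,p)) for (sx,sy,sz),p in sd]
    return fit(obs,H/2,0,x0)
big=box(.116,.062,.05,[((-1,-1,1),(540,160)),((-1,1,1),(625,116)),((1,1,1),(733,248)),((1,-1,1),(645,290)),((1,-1,-1),(645,328))],(270,170),
 [((1,1,1),(190,55)),((1,-1,1),(267,102)),((-1,-1,1),(120,218)),((-1,1,1),(45,172)),((-1,-1,-1),(132,273)),((1,-1,-1),(270,152))],(215,175),[.45,.2,0])
sm=box(.086,.054,.042,[((-1,-1,1),(77,125)),((-1,1,1),(148,70)),((1,1,1),(243,165)),((1,-1,1),(172,212)),((1,-1,-1),(177,246))],(170,230),
 [((1,1,1),(482-350,50)),((1,-1,1),(588-350,98)),((-1,-1,1),(512-350,257)),((-1,1,1),(402-350,213)),((-1,-1,-1),(512-350,288))],(350,335),[.45,-.2,0])
rk=fit([("scene",(.15,.075,0),px((270,170),(418,364))),("scene",(.15,-.075,0),px((270,170),(180,462))),("scene",(0,.075,0),px((270,170),(306,208))),("scene",(0,-.075,0),px((270,170),(80,290))),
 ("scene",(0,.075,.085),px((270,170),(295,97))),("scene",(0,-.075,.085),px((270,170),(57,182))),
 ("side",(.15,.075,0),px((215,175),(453,217))),("side",(.15,-.075,0),px((215,175),(655,380)))],.042,-np.deg2rad(15),[.4,0,0])
if __name__=="__main__":
  for n,(v,r) in zip(["big","small","rack"],[big,sm,rk]): print(n,v.round(4)); print(r.round(1).tolist())
E
python3 fit0.py
```

```text
big [0.5407 0.2874 0.1858]
[[-0.8, -1.2], [-1.2, -0.9], [0.4, -0.6], [1.0, 0.1], [-1.3, 1.8], [-0.4, -1.7], [0.1, -1.0], [0.1, -0.0], [-0.8, -1.7], [0.0, 0.8], [1.0, 1.0]]
small [ 0.4899 -0.2991  0.4197]
[[-1.5, -0.7], [-0.6, -1.1], [-0.6, -1.7], [-1.6, 0.8], [0.2, 1.1], [-1.0, -1.4], [0.3, -1.3], [1.0, -0.2], [-0.1, -1.9], [-0.7, 1.2]]
rack [0.476  0.0307 0.0572]
[[0.3, -0.9], [-1.4, -1.4], [0.4, -0.2], [-0.8, 0.4], [0.1, -0.3], [-0.6, -0.1], [0.6, -1.8], [0.6, -1.3]]
```

servo_tool --rows '[[[-0.5,-0.1,0],0.45],[[-1,-0.1,0],0.9],[[-1,-0.1,0],0.9],[[-1,-0.1,0],0.9],[[-1,-0.1,0],0.9],[[-1,-0.1,0],0.9],[[-1,-0.1,0],0.9],[[-1,-0.1,0],0.9],[[-1,-0.1,0],0.9],[[-1,-0.1,0],0.9],[[-1,-0.1,0],0.9],[[-1,-0.1,0],0.9]]' --grip -1

```text
time: 1.15
tool_pos: [0.3021, 0.4568, 0.205]
ee_rot: [-3.141, 0.001, 1.285]
wrist_force: [0.6, -0.9, 0.0]
width: 0.094
```

servo_tool --rows '[[[0,1,0],0.7],[[0,1,0],0.7],[[0,1,0],0.7],[[0,1,0],0.7],[[0,1,0],0.7],[[0,1,0],0.7],[[0,1,0],0.7],[[0,1,0],0.7],[[0,1,0],0.7],[[0,1,0],0.7]]'

```text
time: 1.98
tool_pos: [0.379, 0.4346, 0.205]
ee_rot: [3.141, 0.001, 0.189]
wrist_force: [-0.3, 0.6, 0.4]
width: 0.0939
```

servo_tool --rows '[[[0.5,0.9,0],0],[[0.5,0.9,0],0],[[0.5,0.9,0],0],[[0.5,0.9,0],0]]'

```text
time: 2.32
tool_pos: [0.433, 0.3703, 0.2051]
ee_rot: [3.142, 0.001, 0.189]
wrist_force: [-0.8, 0.9, -0.2]
width: 0.0938
```

servo_tool --rows '[[[0.5,0.6,0],0],[[0.56,0.64,0],0],[[0.56,0.64,0],0],[[0.56,0.64,0],0]]'

```text
time: 2.65
tool_pos: [0.4856, 0.3302, 0.205]
ee_rot: [-3.141, 0.001, 0.191]
wrist_force: [0.5, 0.5, 0.0]
width: 0.0939
```

servo_tool --rows '[[[0.56,0.63,0],0],[[0.56,0.63,0],0],[[0.56,0.63,0],0],[[0.56,0.63,0],0]]'

```text
time: 2.98
tool_pos: [0.5386, 0.2898, 0.2051]
ee_rot: [-3.141, 0.001, 0.191]
wrist_force: [-0.3, -0.2, -0.6]
width: 0.0942
```

```bash
cat > snap.py <<'E'
import sys,cv2
from bench import robot
from h import *
from fit0 import big,sm,rk
s=robot.snapshot("wrist"); T=s["world_from_camera"]; K["wrist"]=(s["camera_matrix"],T)
im=s["pixels"][:,:,::-1].copy()
cv2.imwrite(f"pics/{sys.argv[1]}_raw.png",im)
import itertools
def wire(v,L,W,H,z,pitch,col,off=(0,0,0)):
    Rm,t=pose(*v,z,pitch); C=np.array(list(itertools.product([-1,1],repeat=3)))*np.array([L,W,H])/2+np.array(off)
    P=proj(C@Rm.T+t,"wrist")
    for i in range(8):
        for j in range(i):
            if bin(i^j).count("1")==1: cv2.line(im,tuple(int(a) for a in P[i]),tuple(int(a) for a in P[j]),col,1)
wire(big[0],.116,.062,.05,.025,0,(0,255,0))
wire(sm[0],.086,.054,.042,.021,0,(0,255,0))
wire(rk[0],.15,.15,.0001,.042,-np.deg2rad(15),(255,255,0),(.075,0,0))
wire(rk[0],.0001,.15,.085,.042,-np.deg2rad(15),(255,255,0),(0,0,.0425))
cv2.imwrite(f"pics/{sys.argv[1]}.png",im)
o=robot.get_obs(); print(o["time"],o["tool_pos"],o["ee_rot"],o["joint_positions"],o["width"]); print(T.round(5).tolist())
E
python3 snap.py w1
```

```text
3.0333 [0.53808912 0.29027546 0.20531158] [-3.14038222e+00  1.09894950e-03  1.92390860e-01] [4.01190366e-01 2.25333055e-01 1.21397686e+00 1.42438788e-03
 1.70310678e+00 1.77978383e+00] 0.09408627069508531
[[0.18904, -0.94492, -0.26718, 0.61667], [-0.98197, -0.18243, -0.04961, 0.30452], [-0.00187, 0.27174, -0.96237, 0.38491], [0.0, 0.0, 0.0, 1.0]]
```

View pics/w1.png

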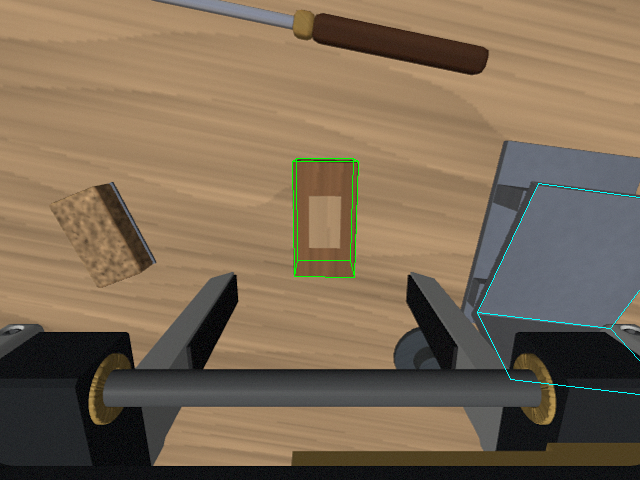

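servo_tool --rows '[[[0.02,0.035,0.4],0],[[0.02,0.035,0.8],0],[[0.02,0.035,1],0],[[0.02,0.035,1],0]]'

```text
time: 3.37
tool_pos: [0.5368, 0.2871, 0.1201]
ee_rot: [3.141, 0.01, 0.193]
wrist_force: [-0.8, -1.3, 0.0]
width: 0.0939
```

servo_tool --rows '[[[0,0,0.4],0],[[0,0,0.7],0],[[0,0,0.9],0],[[0,0,0.9],0]]'

```text
time: 3.7
tool_pos: [0.5382, 0.287, 0.0506]
ee_rot: [3.141, 0.006, 0.193]
wrist_force: [0.1, 0.1, 0.5]
width: 0.0944
```

servo_tool --rows '[[[0,0,0.2],0],[[0,0,0.4],0],[[0,0,0.48],0],[[0,0,0.48],0],[[0,0,0.48],0]]'

```text
time: 4.12
tool_pos: [0.5418, 0.2873, 0.0167]
ee_rot: [-3.141, -0.002, 0.191]
wrist_force: [-0.2, 0.1, -0.9]
width: 0.0943
```

```bash
python3 snap.py w2
```

```text
4.1667 [0.54225018 0.28730851 0.01710472] [-3.14085775e+00 -2.89194764e-03  1.91101080e-01] [3.94795809e-01 3.29491002e-01 1.46638824e+00 1.38278867e-04
 1.34273259e+00 1.77445893e+00] 0.09414921527983222
[[0.18893, -0.94582, -0.26407, 0.6193], [-0.98199, -0.18236, -0.04941, 0.302], [-0.00142, 0.26865, -0.96324, 0.19678], [0.0, 0.0, 0.0, 1.0]]
```

View pics/w2.png

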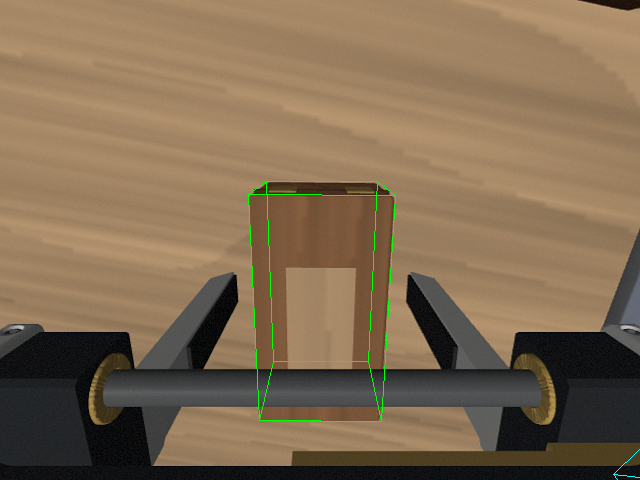

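servo_tool --rows '[[[0,0,0],0],[[0,0,0],0],[[0,0,0],0],[[0,0,0],0],[[0,0,0],0],[[0,0,0],0],[[0,0,0],0],[[0,0,0],0]]' --grip 1

```text
time: 4.83
tool_pos: [0.5413, 0.2871, 0.0153]
ee_rot: [-3.14, -0.0, 0.19]
wrist_force: [-0.1, 3.5, 0.7]
width: 0.0616
```

servo_tool --rows '[[[0,0,-0.1],0],[[0,0,-0.25],0],[[0,0,-0.45],0],[[0,0,-0.65],0],[[0,0,-0.85],0],[[0,0,-1],0],[[0,0,-1],0]]'

```text
time: 5.42
tool_pos: [0.5431, 0.2868, 0.0986]
ee_rot: [-3.141, -0.006, 0.19]
wrist_force: [0.1, 0.0, -5.5]
width: 0.0618
```

servo_tool --rows '[[[0,0,-0.2],0],[[0,0,-0.4],0],[[0,0,-0.6],0],[[0,0,-0.8],0],[[0,0,-1],0],[[0,0,-1],0],[[0,0,-1],0]]'

```text
time: 6.0
tool_pos: [0.5416, 0.2864, 0.175]
ee_rot: [3.142, -0.001, 0.19]
wrist_force: [-0.9, -0.2, -7.0]
width: 0.062
```

```bash
python3 snap.py w3
```

```text
6.05 [0.54083392 0.28610889 0.17362378] [3.14105109e+00 1.98289440e-03 1.90406200e-01] [ 3.94024356e-01  2.34377269e-01  1.26556860e+00 -1.29755030e-04
  1.64369823e+00  1.77440463e+00] 0.06177098305481923
[[0.18805, -0.94574, -0.26496, 0.61925], [-0.98216, -0.1813, -0.04996, 0.30116], [-0.00078, 0.26963, -0.96297, 0.35507], [0.0, 0.0, 0.0, 1.0]]
```

View pics/w3.png

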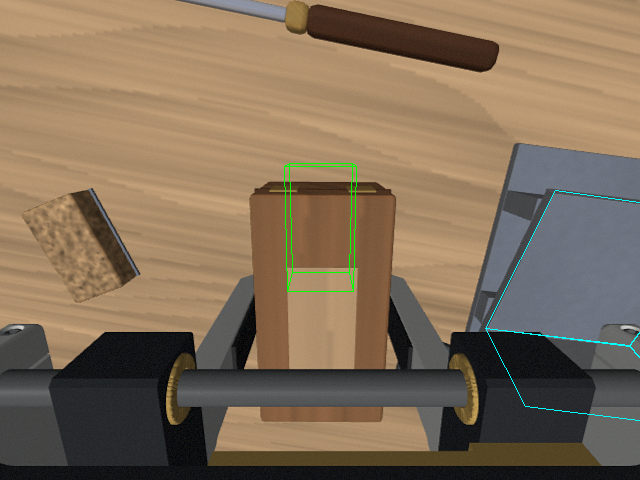

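servo_tool --rows '[[[-0.02,0.08,0],0],[[-0.05,0.22,0],0],[[-0.09,0.4,0],0],[[-0.13,0.6,0],0],[[-0.17,0.77,0],0]]'

```text
time: 6.47
tool_pos: [0.5393, 0.2208, 0.1743]
ee_rot: [3.14, 0.001, 0.189]
wrist_force: [0.0, -1.0, -6.2]
width: 0.062
```

servo_tool --rows '[[[-0.04,0.19,0],0],[[-0.08,0.38,0],0],[[-0.13,0.57,0],0],[[-0.17,0.77,0],0]]'

```text
time: 6.8
tool_pos: [0.5374, 0.1582, 0.1748]
ee_rot: [3.141, 0.001, 0.19]
wrist_force: [1.0, -0.3, -6.9]
width: 0.0621
```

servo_tool --rows '[[[-0.04,0.19,0],0],[[-0.08,0.38,0],0],[[-0.13,0.57,0],0],[[-0.17,0.77,0],0]]'

```text
time: 7.13
tool_pos: [0.5355, 0.0952, 0.1749]
ee_rot: [3.141, 0.001, 0.19]
wrist_force: [-0.1, 0.2, -6.2]
width: 0.062
```

servo_tool --rows '[[[-0.04,0.2,0],0.02],[[-0.08,0.4,0],0.04],[[-0.13,0.6,0],0.06],[[-0.17,0.72,0],0.08],[[-0.17,0.77,0],0.085],[[-0.17,0.77,0],0.085],[[-0.17,0.77,0],0.085],[[-0.17,0.77,0],0.085]]'

```text
time: 7.8
tool_pos: [0.5346, 0.0349, 0.1751]
ee_rot: [-3.141, -0.0, 0.058]
wrist_force: [-0.5, -0.0, -6.7]
width: 0.0616
```

```bash
python3 snap.py w4; python3 - <<'E'
from bench import robot
import cv2,numpy as np
a=robot.snapshot("scene")["pixels"][150:290,240:400,::-1]
b=robot.snapshot("side")["pixels"][180:320,220:380,::-1]
cv2.imwrite("pics/d4.png",cv2.resize(np.hstack([a,b]),None,fx=2.5,fy=2.5,interpolation=cv2.INTER_CUBIC))
E
```

```text
7.85 [0.53457764 0.03501297 0.17506351] [-3.14098977e+00 -8.75565527e-05  5.83259739e-02] [-4.08466394e-02  6.32843343e-02  1.45633835e+00  6.09390714e-04
  1.62194252e+00  1.47165485e+00] 0.061525999463879266
[[0.05679, -0.96115, -0.27012, 0.61365], [-0.99838, -0.0551, -0.01383, 0.0392], [-0.00159, 0.27047, -0.96273, 0.35501], [0.0, 0.0, 0.0, 1.0]]
```

View pics/w4.png

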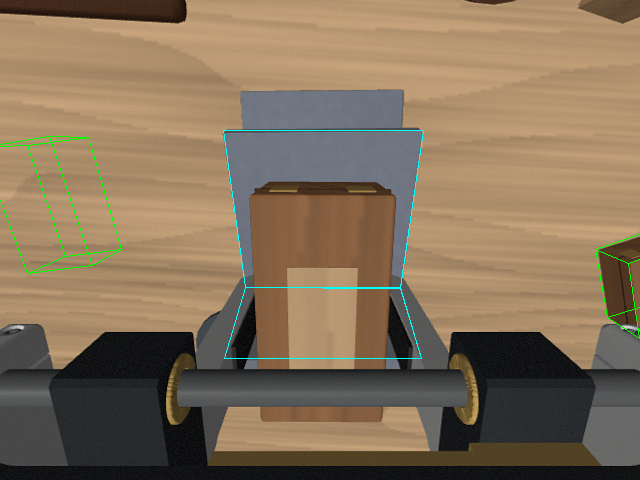

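View pics/d4.png

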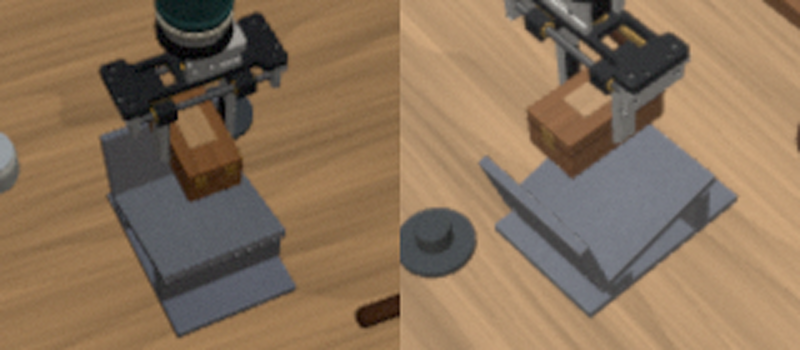

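servo_tool --rows '[[[0,0.01,0.15],0],[[0,0.01,0.35],0],[[0,0.01,0.55],0],[[0,0.01,0.75],0],[[0,0.01,0.9],0],[[0,0.01,0.98],0],[[0,0.01,1],0],[[0,0.01,1],0],[[0,0.01,1],0]]'

```text
time: 8.7
tool_pos: [0.5354, 0.0334, 0.096]
ee_rot: [3.141, -0.002, 0.057]
wrist_force: [0.5, 0.3, -6.0]
width: 0.062
```

servo_tool --rows '[[[0,0,0.02],0],[[0,0,0.04],0],[[0,0,0.06],0],[[0,0,0.08],0],[[0,0,0.1],0],[[0,0,0.12],0]]'

```text
time: 9.2
tool_pos: [0.5346, 0.0332, 0.0875]
ee_rot: [3.141, -0.001, 0.057]
wrist_force: [-6.8, -0.1, 4.5]
width: 0.0618
```

servo_tool --rows '[[[0,0,0.02],0],[[0,0,0.04],0],[[0,0,0.06],0],[[0,0,0.08],0]]'

```text
time: 9.53
tool_pos: [0.5335, 0.033, 0.0812]
ee_rot: [3.141, 0.002, 0.057]
wrist_force: [-8.6, -1.3, 5.3]
width: 0.0619
```

```bash
cat > two.py <<'E'
import sys
from bench import robot
import cv2,numpy as np
a=robot.snapshot("scene")["pixels"][150:290,240:400,::-1]
b=robot.snapshot("side")["pixels"][180:320,220:380,::-1]
cv2.imwrite(f"pics/{sys.argv[1]}.png",cv2.resize(np.hstack([a,b]),None,fx=2.5,fy=2.5,interpolation=cv2.INTER_CUBIC))
o=robot.get_obs();print(o["wrist_force"],o["wrist_torque"],o["tool_pos"])
E
python3 two.py d5
```

```text
[-6.95312921 -0.90248798  4.17687506] [-0.07833086  1.18158639 -0.02594128] [0.53351231 0.03303065 0.0807745 ]
```

View pics/d5.png

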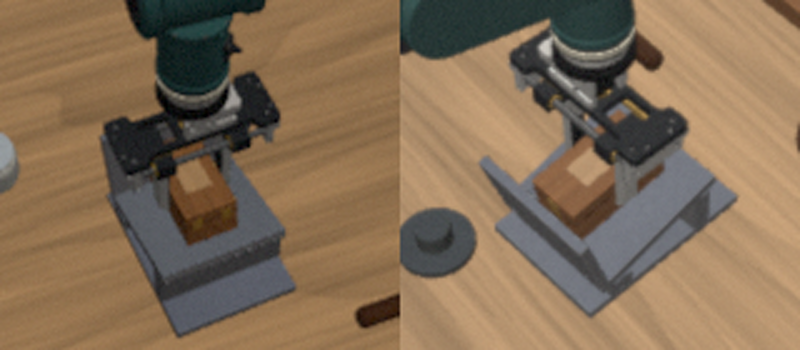

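servo_tool --rows '[[[0,0,0.02],0],[[0,0,0.04],0],[[0,0,0.06],0],[[0,0,0.08],0],[[0,0,0.08],0]]'

```text
time: 10.05
tool_pos: [0.5333, 0.033, 0.074]
ee_rot: [3.141, 0.002, 0.057]
wrist_force: [-7.4, -1.2, 2.5]
width: 0.0614
```

servo_tool --rows '[[[0,0,0.01],0],[[0,0,0.02],0],[[0,0,0.02],0]]'

```text
time: 10.3
tool_pos: [0.5333, 0.0329, 0.0726]
ee_rot: [3.141, 0.002, 0.057]
wrist_force: [-7.4, -1.1, 3.7]
width: 0.0621
```

```bash
python3 two.py d6; python3 snap.py w6
```

```text
[-7.92828444 -1.70826558  3.57023476] [-0.04572608  1.16259333  0.06685172] [0.53333595 0.03290486 0.07260136]
10.45 [0.53332865 0.03291083 0.07259172] [3.14074429e+00 2.36879819e-03 5.70701095e-02] [-4.37789839e-02  1.19155773e-01  1.60358694e+00 -1.09478000e-03
  1.42112138e+00  1.47011071e+00] 0.0621007888206461
[[0.05579, -0.96058, -0.27236, 0.61286], [-0.99844, -0.05368, -0.01522, 0.03745], [0.0, 0.27278, -0.96208, 0.25237], [0.0, 0.0, 0.0, 1.0]]
```

View pics/d6.png

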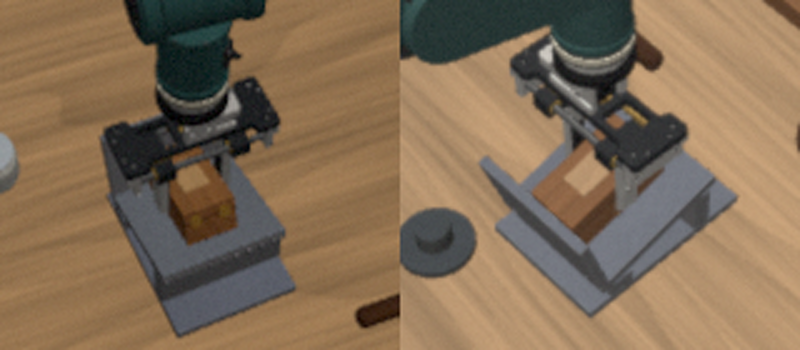

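View pics/w6.png

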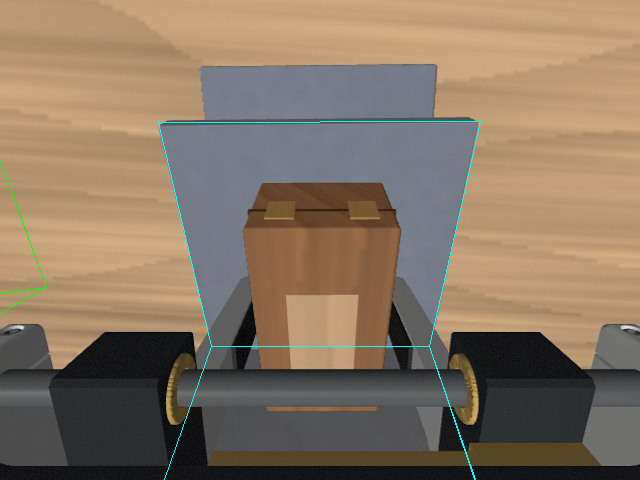

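servo_tool --rows '[[[-0.02,0,0.005],0],[[-0.04,0,0.01],0],[[-0.06,0,0.015],0],[[-0.08,0,0.02],0],[[-0.1,0,0.025],0]]'

```text
time: 10.87
tool_pos: [0.5289, 0.0331, 0.0711]
ee_rot: [-3.141, -0.006, 0.057]
wrist_force: [3.1, 0.2, 6.0]
width: 0.0619
```

servo_tool --rows '[[[-0.02,0,0.005],0],[[-0.04,0,0.01],0],[[-0.05,0,0.013],0],[[-0.05,0,0.013],0]]'

```text
time: 11.2
tool_pos: [0.5279, 0.0333, 0.071]
ee_rot: [-3.142, -0.013, 0.058]
wrist_force: [11.1, 2.1, 3.5]
width: 0.0614
```

```bash
python3 two.py d7; python3 snap.py w7
```

```text
[10.40068542  2.04589586  4.2085027 ] [ 0.18225938 -1.23629706  0.21849241] [0.52794028 0.03327768 0.0709724 ]
11.35 [0.52790818 0.03329282 0.07094149] [-3.14150431 -0.01302445  0.05797993] [-4.51789428e-02  9.71263881e-02  1.63135840e+00  1.45010066e-03
  1.40016192e+00  1.46739989e+00] 0.06224630994457308
[[0.0567, -0.9646, -0.25754, 0.60468], [-0.99839, -0.05502, -0.01373, 0.03757], [-0.00092, 0.25791, -0.96617, 0.25191], [0.0, 0.0, 0.0, 1.0]]
```

View pics/d7.png

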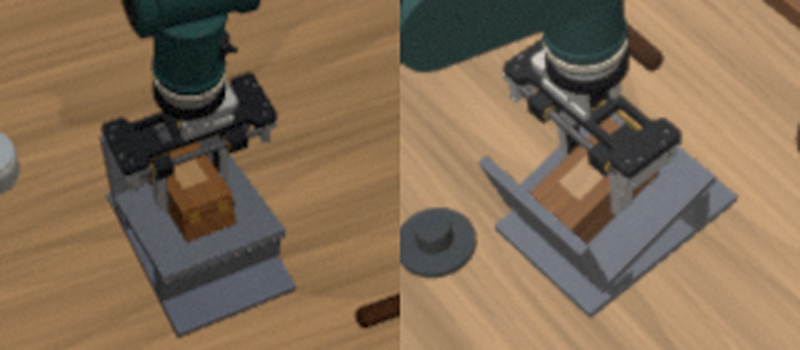

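View pics/w7.png

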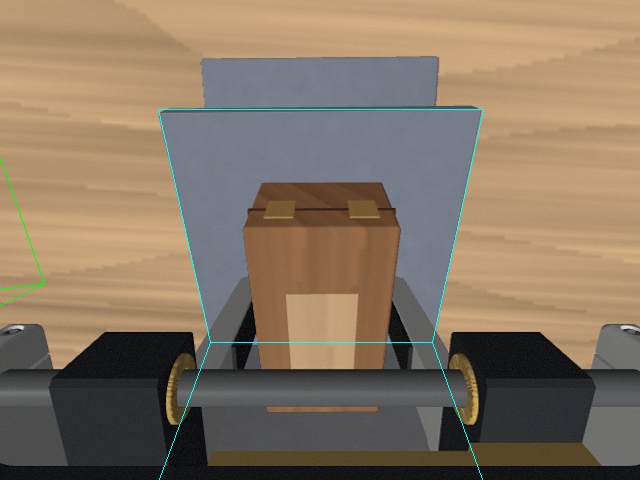

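```bash
cat > rackpt.py <<'E'
from h import *
rk=np.array([.476,.0307,.0572])
from fit0 import rk as r; rk=r[0]
Rr,tr=pose(*rk,.042,-np.deg2rad(15))
def on_deck(px,K_,T,zr):
    d=T[:3,:3]@np.linalg.solve(K_,[px[0],px[1],1]); o=T[:3,3]
    o=Rr.T@(o-tr); d=Rr.T@d
    return o+d*(zr-o[2])/d[2]
E
python3 - <<'E'
from rackpt import *
Kw=np.array([[349.27183745,0,321.75040619],[0,349.27183745,238.3441002],[0,0,1]])
T=np.array([[0.0567, -0.9646, -0.25754, 0.60468], [-0.99839, -0.05502, -0.01373, 0.03757], [-0.00092, 0.25791, -0.96617, 0.25191], [0.0, 0.0, 0.0, 1.0]])
for p,z in [((262,183.5),0),((384,183.5),0),((244,229),.05),((400,228),.05),((160,109.5),0),((481,109.5),0)]: print(p,on_deck(p,Kw,T,z).round(4))
E
```

```text
(262, 183.5) [0.1137 0.0303 0.    ]
(384, 183.5) [ 0.1137 -0.0323  0.    ]
(244, 229) [0.1142 0.0298 0.05  ]
(400, 228) [ 0.1146 -0.0307  0.05  ]
(160, 109.5) [0.1499 0.0743 0.    ]
(481, 109.5) [ 0.1498 -0.0739  0.    ]
```

servo_tool --rows '[[[0.02,0,0],0],[[0.035,0,0],0],[[0.035,0,0],0]]'

```text
time: 11.6
tool_pos: [0.5279, 0.0333, 0.0708]
ee_rot: [-3.141, -0.006, 0.058]
wrist_force: [0.0, 0.7, 7.9]
width: 0.0619
```

servo_tool --rows '[[[0,0,0],0],[[0,0,0],0],[[0,0,0],0],[[0,0,0],0],[[0,0,0],0],[[0,0,0],0],[[0,0,0],0]]' --grip -1

```text
time: 12.18
tool_pos: [0.5252, 0.0329, 0.0677]
ee_rot: [-3.141, 0.001, 0.057]
wrist_force: [-0.3, -1.1, -0.1]
width: 0.0941
```

servo_tool --rows '[[[0,0,-0.1],0],[[0,0,-0.3],0],[[0,0,-0.6],0],[[0,0,-1],0],[[0,0,-1],0]]'

```text
time: 12.6
tool_pos: [0.5293, 0.0327, 0.1558]
ee_rot: [3.14, -0.013, 0.057]
wrist_force: [0.4, 0.4, 0.8]
width: 0.0939
```

servo_tool --rows '[[[0,0,-0.3],0],[[0,0,-0.6],0],[[0,0,-0.6],0],[[0,0,-0.6],0]]'

```text
time: 12.93
tool_pos: [0.5265, 0.0328, 0.1979]
ee_rot: [3.141, -0.004, 0.057]
wrist_force: [-0.1, -1.0, 0.1]
width: 0.0939
```

```bash
python3 two.py d8; python3 snap.py w8
```

```text
[ 0.06009335 -0.35532987  0.77799977] [-0.01580182  0.11705946 -0.08793106] [0.52495813 0.03290208 0.19498514]
13.0833 [0.52466014 0.03291709 0.19437612] [-3.14123028e+00  2.69452817e-03  5.69527791e-02] [-4.52764278e-02  3.75520477e-02  1.44502513e+00  8.58528515e-05
  1.66173292e+00  1.46857529e+00] 0.09406407648096626
[[0.05574, -0.9608, -0.27159, 0.60433], [-0.99844, -0.05393, -0.01413, 0.03724], [-0.00107, 0.27196, -0.96231, 0.37479], [0.0, 0.0, 0.0, 1.0]]
```

View pics/d8.png

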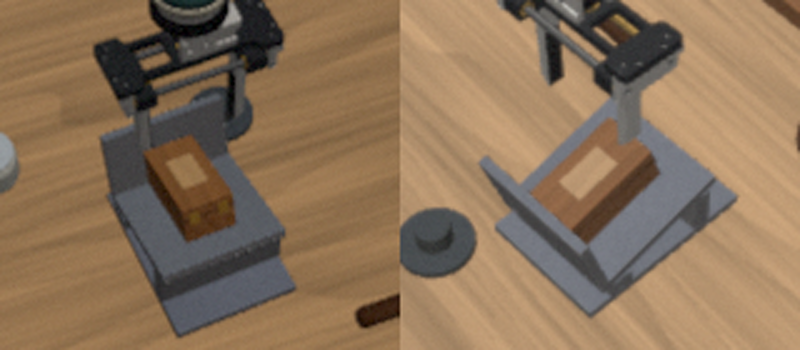

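View pics/w8.png

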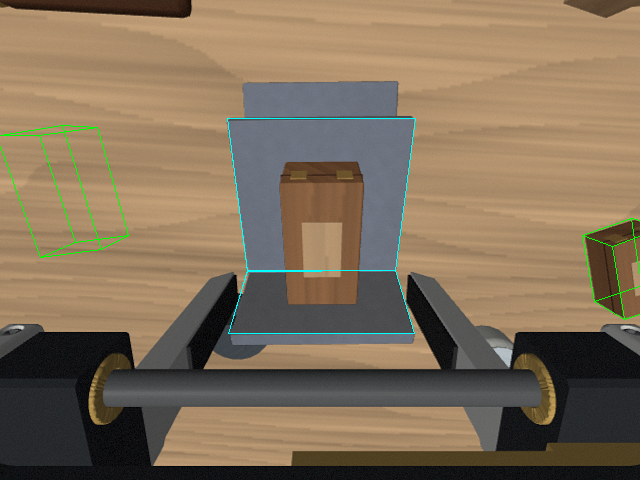

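```bash
python3 - <<'E'
from rackpt import *
import cv2
im=cv2.imread("pics/w8_raw.png")[150:350,220:420]; cv2.imwrite("pics/w8z.png",cv2.resize(im,None,fx=3,fy=3,interpolation=cv2.INTER_CUBIC))
im=cv2.imread("pics/w8.png")[150:350,220:420]; cv2.imwrite("pics/w8y.png",cv2.resize(im,None,fx=3,fy=3,interpolation=cv2.INTER_CUBIC))
E
```

View pics/w8z.png

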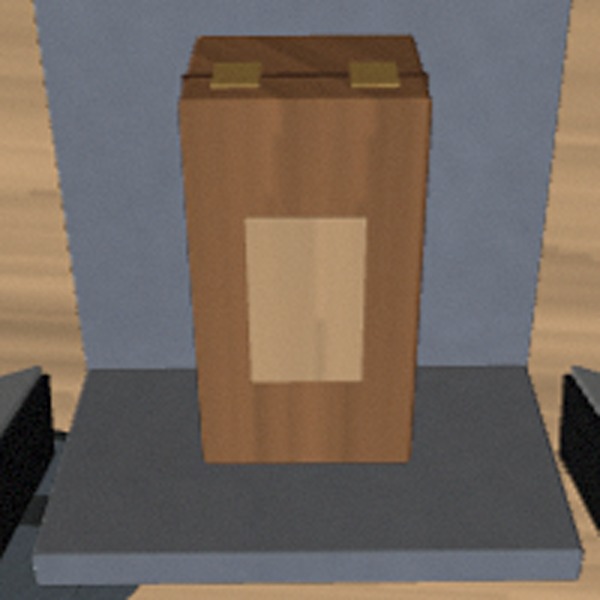

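```bash
python3 - <<'E'
from rackpt import *
Kw=np.array([[349.27183745,0,321.75040619],[0,349.27183745,238.3441002],[0,0,1]])
T=np.array([[0.05574, -0.9608, -0.27159, 0.60433], [-0.99844, -0.05393, -0.01413, 0.03724], [-0.00107, 0.27196, -0.96231, 0.37479],[0,0,0,1]])
for c,z in [((196,36),0),((415,37),0),((180,98),.05),((431,97),.05),((203,462),.05),((411,461),.05)]: print(c,on_deck((220+c[0]/3-.33,150+c[1]/3-.33),Kw,T,z).round(4))
E
```

```text
(196, 36) [0.1144 0.0307 0.    ]
(415, 37) [ 0.1141 -0.0313  0.    ]
(180, 98) [0.1156 0.03   0.05  ]
(431, 97) [ 0.1158 -0.0306  0.05  ]
(203, 462) [0.0005 0.0304 0.05  ]
(411, 461) [ 0.0008 -0.0315  0.05  ]
```

servo_tool --rows '[[[-0.08,0.4,0],0],[[-0.17,0.8,0],0],[[-0.17,1,0],0]]'

```text
time: 13.33
tool_pos: [0.5148, -0.0499, 0.1942]
ee_rot: [3.141, 0.004, 0.056]
wrist_force: [-0.0, 0.4, -0.4]
width: 0.0939
```

servo_tool --rows '[[[-0.08,0.4,0],0],[[-0.17,0.8,0],0],[[-0.17,1,0],0]]'

```text
time: 13.58
tool_pos: [0.5057, -0.1311, 0.1941]
ee_rot: [3.141, 0.004, 0.054]
wrist_force: [0.2, 0.1, 0.4]
width: 0.094
```

servo_tool --rows '[[[-0.08,0.4,0],0],[[-0.17,0.8,0],0],[[-0.17,1,0],0]]'

```text
time: 13.83
tool_pos: [0.4965, -0.2118, 0.194]
ee_rot: [-3.141, 0.004, 0.054]
wrist_force: [-0.3, 0.1, 0.1]
width: 0.0943
```

servo_tool --rows '[[[-0.08,0.4,0],-0.08],[[-0.17,0.8,0],-0.15],[[-0.17,1,0],-0.23],[[-0.17,1,0],-0.23],[[-0.17,1,0],-0.23],[[-0.17,1,0],-0.23]]'

```text
time: 14.33
tool_pos: [0.4891, -0.2887, 0.1948]
ee_rot: [-3.139, 0.001, 0.417]
wrist_force: [0.5, 0.5, 1.1]
width: 0.0936
```

```bash
python3 snap.py w9
```

```text
14.3833 [ 0.48929532 -0.28839708  0.19528191] [-3.13986797e+00  3.10054584e-04  4.17822618e-01] [-6.32783548e-01  1.30649784e-01  1.34321552e+00  5.91074244e-04
  1.66937800e+00  5.20248117e-01] 0.09387504415149832
[[0.40361, -0.88037, -0.24908, 0.56185], [-0.91492, -0.38932, -0.10651, -0.25721], [-0.0032, 0.27088, -0.96261, 0.37471], [0.0, 0.0, 0.0, 1.0]]
```

View pics/w9.png

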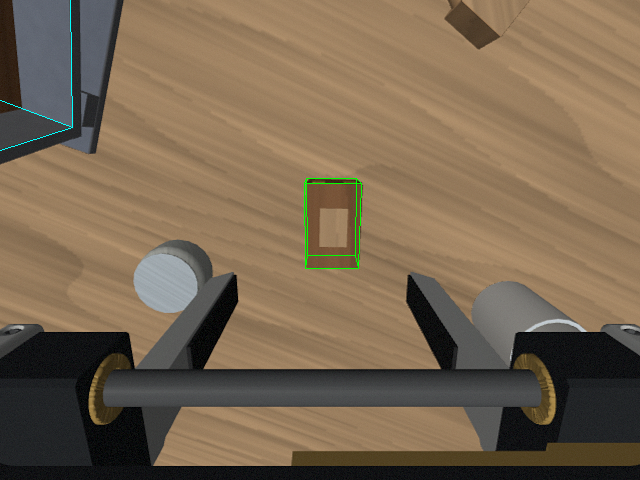

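```bash
python3 - <<'E'
from h import *
def ray(n,p,z):
    k,T=K[n]; d=T[:3,:3]@np.linalg.solve(k,[p[0],p[1],1]); o=T[:3,3]; return o+d*(z-o[2])/d[2]
for n,p,z in [("scene",(115,268),.09),("side",(458,442),.09),("scene",(235,211),.045),("side",(299,356),.045)]:
    w=ray(n,p,z); d=w[:2]-[.4899,-.2991]; c=.42
    print(n,w.round(3),"tool x,y",(d@[np.cos(c),np.sin(c)]).round(3),(d@[np.sin(c),-np.cos(c)]).round(3))
E
```

```text
scene [ 0.471 -0.519  0.09 ] tool x,y -0.107 0.193
side [ 0.476 -0.525  0.09 ] tool x,y -0.105 0.201
scene [ 0.372 -0.164  0.045] tool x,y -0.053 -0.172
side [ 0.365 -0.173  0.045] tool x,y -0.062 -0.166
```

servo_tool --rows '[[[-0.04,0.12,0.4],0],[[-0.04,0.12,0.8],0],[[-0.04,0.12,1],0],[[-0.04,0.12,1],0]]'

```text
time: 14.72
tool_pos: [0.488, -0.2964, 0.1107]
ee_rot: [-3.133, 0.005, 0.419]
wrist_force: [0.1, 0.5, -0.6]
width: 0.0942
```

servo_tool --rows '[[[0,0,0.4],0],[[0,0,0.7],0],[[0,0,0.9],0],[[0,0,0.9],0]]'

```text
time: 15.05
tool_pos: [0.4889, -0.2974, 0.0412]
ee_rot: [-3.136, 0.003, 0.419]
wrist_force: [-0.5, 0.9, -0.5]
width: 0.0938
```

servo_tool --rows '[[[0,0,0.15],0],[[0,0,0.3],0],[[0,0,0.36],0],[[0,0,0.36],0],[[0,0,0.36],0],[[0,0,0.36],0]]'

```text
time: 15.55
tool_pos: [0.4909, -0.3001, 0.016]
ee_rot: [3.14, -0.001, 0.418]
wrist_force: [0.2, -0.4, -0.5]
width: 0.0936
```

```bash
python3 snap.py w10
```

```text
15.6 [ 0.49088427 -0.30016566  0.01610717] [ 3.14025528e+00 -8.58490214e-04  4.18162940e-01] [-6.47409646e-01  2.52959035e-01  1.56641698e+00  1.07281649e-04
  1.32063084e+00  5.05197838e-01] 0.0940438760671657
[[0.40498, -0.88055, -0.24621, 0.56309], [-0.91432, -0.38987, -0.10961, -0.26809], [0.00053, 0.2695, -0.963, 0.19604], [0.0, 0.0, 0.0, 1.0]]
```

View pics/w10.png

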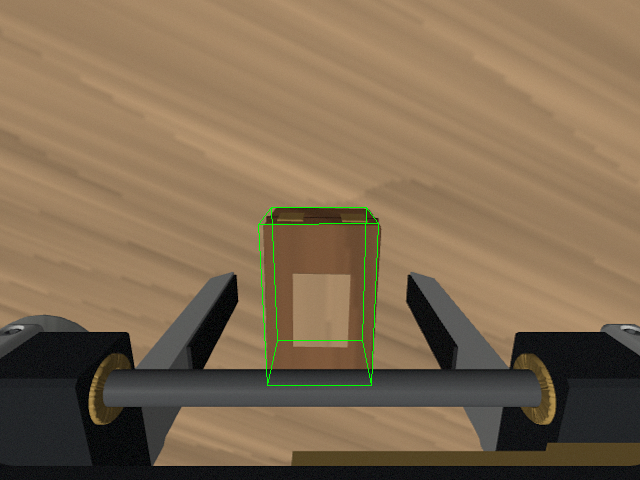

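servo_tool --rows '[[[0,0,0],0],[[0,0,0],0],[[0,0,0],0],[[0,0,0],0],[[0,0,0],0],[[0,0,0],0],[[0,0,0],0],[[0,0,0],0]]' --grip 1

```text
time: 16.27
tool_pos: [0.4903, -0.2997, 0.0152]
ee_rot: [-3.141, -0.0, 0.418]
wrist_force: [-1.4, 0.2, 0.6]
width: 0.0536
```

servo_tool --rows '[[[0,0,-0.1],0],[[0,0,-0.25],0],[[0,0,-0.45],0],[[0,0,-0.65],0],[[0,0,-0.85],0],[[0,0,-1],0]]'

```text
time: 16.77
tool_pos: [0.4909, -0.3001, 0.0977]
ee_rot: [3.14, -0.001, 0.418]
wrist_force: [-0.6, 0.3, -2.2]
width: 0.0538
```

servo_tool --rows '[[[0,0,-0.2],0],[[0,0,-0.4],0],[[0,0,-0.6],0],[[0,0,-0.8],0],[[0,0,-1],0],[[0,0,-1],0]]'

```text
time: 17.27
tool_pos: [0.4919, -0.3009, 0.1801]
ee_rot: [3.135, -0.004, 0.418]
wrist_force: [0.8, -0.6, -1.5]
width: 0.054
```

servo_tool --rows '[[[0,0,-0.15],0],[[0,0,-0.2],0],[[0,0,-0.2],0],[[0,0,-0.2],0]]'

```text
time: 17.6
tool_pos: [0.4902, -0.2997, 0.1908]
ee_rot: [-3.141, 0.0, 0.418]
wrist_force: [-0.3, -0.9, -3.4]
width: 0.0536
```

```bash
python3 snap.py w11
```

```text
17.65 [ 0.49003173 -0.29950405  0.19032593] [-3.14017360e+00  7.17852706e-04  4.18326532e-01] [-6.47358045e-01  1.45945835e-01  1.33582712e+00  5.87226434e-05
  1.66140891e+00  5.05117526e-01] 0.053883882025082055
[[0.40507, -0.88003, -0.24791, 0.56273], [-0.91428, -0.39031, -0.10836, -0.26783], [-0.0014, 0.27055, -0.9627, 0.37068], [0.0, 0.0, 0.0, 1.0]]
```

View pics/w11.png

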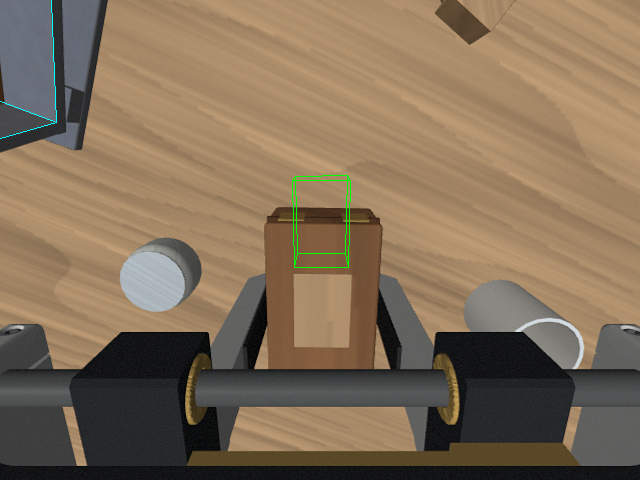

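servo_tool --rows '[[[0.05,-0.1,0],0],[[0.14,-0.27,0],0],[[0.25,-0.48,0],0],[[0.36,-0.7,0],0],[[0.47,-0.93,0],0]]'

```text
time: 18.07
tool_pos: [0.4942, -0.2142, 0.1907]
ee_rot: [-3.14, 0.0, 0.419]
wrist_force: [0.3, 0.2, -3.9]
width: 0.0536
```

servo_tool --rows '[[[0.12,-0.23,0],0],[[0.24,-0.46,0],0],[[0.36,-0.7,0],0],[[0.47,-0.93,0],0]]'

```text
time: 18.4
tool_pos: [0.4981, -0.1305, 0.1909]
ee_rot: [-3.14, -0.0, 0.419]
wrist_force: [0.1, 0.7, -2.8]
width: 0.0539
```

servo_tool --rows '[[[0.12,-0.23,0],0],[[0.24,-0.46,0],0],[[0.36,-0.7,0],0],[[0.47,-0.93,0],0]]'

```text
time: 18.73
tool_pos: [0.502, -0.0473, 0.1909]
ee_rot: [-3.14, 0.0, 0.419]
wrist_force: [0.2, 0.5, -3.4]
width: 0.0537
```

servo_tool --rows '[[[0.12,-0.23,0],0.03],[[0.24,-0.46,0],0.07],[[0.36,-0.7,0],0.12],[[0.44,-0.86,0],0.17],[[0.47,-0.93,0],0.21],[[0.47,-0.93,0],0.23],[[0.47,-0.93,0],0.23],[[0.47,-0.93,0],0.23],[[0.47,-0.93,0],0.23]]'

```text
time: 19.48
tool_pos: [0.5064, 0.0337, 0.1911]
ee_rot: [-3.141, 0.0, 0.058]
wrist_force: [-0.3, -0.3, -2.9]
width: 0.0537
```

```bash
python3 snap.py w12; python3 two.py d12
```

```text
19.5333 [0.50655742 0.03349824 0.19111916] [-3.14132996e+00  2.68941540e-04  5.75672621e-02] [-4.58526229e-02 -3.84543235e-03  1.49346847e+00  2.34302762e-04
  1.65226424e+00  1.46739551e+00] 0.05422303824032299
[[0.05686, -0.96104, -0.2705, 0.58561], [-0.99838, -0.05504, -0.0143, 0.03814], [-0.00114, 0.27088, -0.96261, 0.37099], [0.0, 0.0, 0.0, 1.0]]
[ 0.59791268  0.7368593  -2.88345472] [ 0.01283562  0.14120902 -0.03667008] [0.50674144 0.0331871  0.19118661]
```

View pics/w12.png

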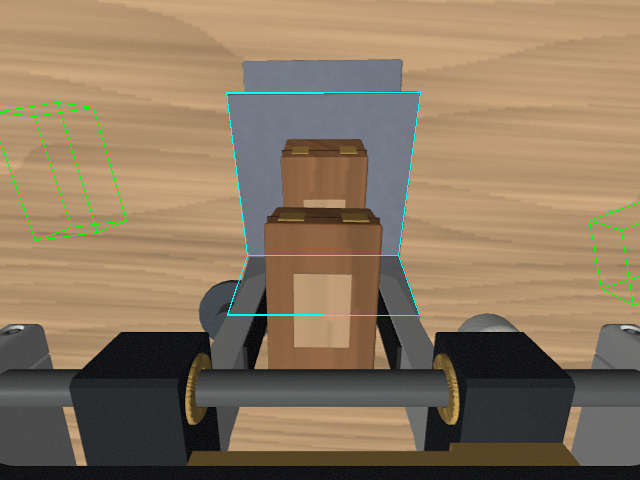

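View pics/d12.png

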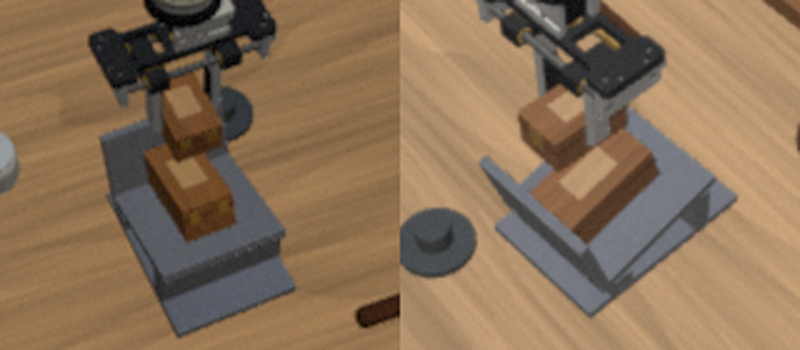

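servo_tool --rows '[[[0.02,0.01,0.12],0],[[0.02,0.01,0.3],0],[[0.02,0.01,0.45],0],[[0.02,0.01,0.58],0],[[0.02,0.01,0.65],0],[[0.02,0.01,0.68],0],[[0.02,0.01,0.68],0],[[0.02,0.01,0.68],0]]'

```text
time: 20.3
tool_pos: [0.5089, 0.0326, 0.1372]
ee_rot: [-3.142, -0.001, 0.057]
wrist_force: [-0.4, -0.1, -1.1]
width: 0.0537
```

servo_tool --rows '[[[0,0,0.02],0],[[0,0,0.04],0],[[0,0,0.06],0],[[0,0,0.08],0],[[0,0,0.1],0]]'

```text
time: 20.72
tool_pos: [0.5086, 0.0326, 0.129]
ee_rot: [3.142, -0.0, 0.057]
wrist_force: [-2.1, -0.9, 4.5]
width: 0.0535
```

servo_tool --rows '[[[0,0,0.02],0],[[0,0,0.04],0],[[0,0,0.06],0]]'

```text
time: 20.97
tool_pos: [0.5084, 0.0321, 0.127]
ee_rot: [3.141, -0.001, 0.057]
wrist_force: [-7.8, -1.6, 9.9]
width: 0.0537
```

servo_tool --rows '[[[0,0,0.02],0],[[0,0,0.04],0],[[0,0,0.05],0]]'

```text
time: 21.22
tool_pos: [0.5079, 0.0321, 0.1229]
ee_rot: [3.141, -0.0, 0.057]
wrist_force: [-7.4, -1.9, 10.0]
width: 0.0538
```

```bash
python3 snap.py w13; python3 two.py d13
```

```text
21.2667 [0.50790709 0.03210392 0.12275597] [ 3.14059387e+00 -4.99343205e-05  5.66542890e-02] [-4.76369908e-02  2.72745686e-02  1.59856095e+00 -9.89668104e-04
  1.51560352e+00  1.46655959e+00] 0.05378286144905729
[[0.05539, -0.96127, -0.26997, 0.58702], [-0.99846, -0.05328, -0.01516, 0.03662], [0.00019, 0.2704, -0.96275, 0.30285], [0.0, 0.0, 0.0, 1.0]]
[-8.01567456 -1.55476472  8.5568328 ] [-0.12401804  1.14506544 -0.04477423] [0.50792441 0.03209618 0.12276311]
```

View pics/w13.png

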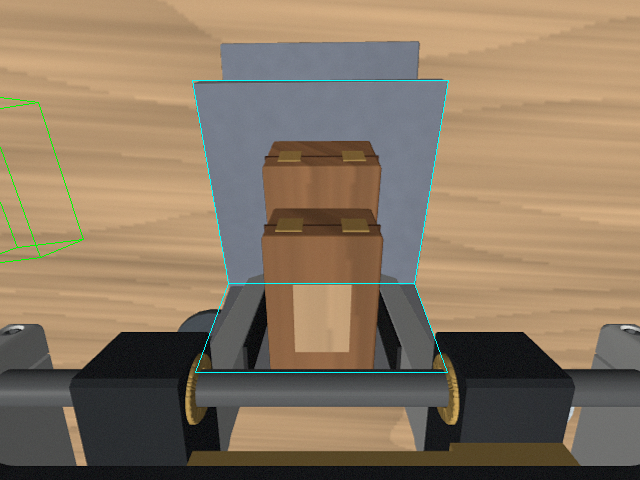

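View pics/d13.png

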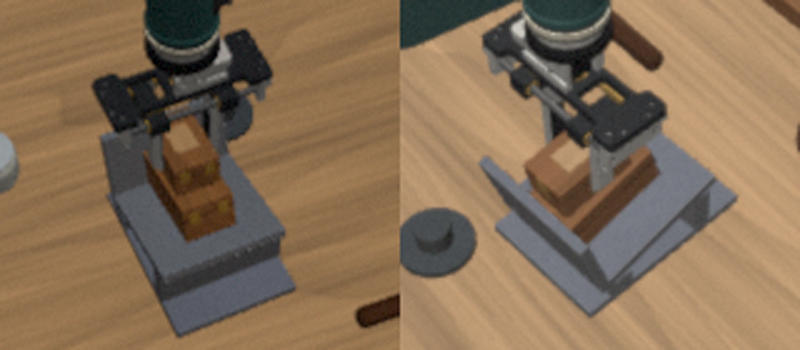

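Rotating well; the large case has not moved. I press a little further down.

servo_tool --rows '[[[0,0,0.02],0],[[0,0,0.04],0],[[0,0,0.05],0],[[0,0,0.05],0]]'

```text
time: 21.7
tool_pos: [0.5079, 0.0321, 0.1186]
ee_rot: [3.141, 0.0, 0.057]
wrist_force: [-8.2, -2.3, 8.5]
width: 0.0537
```

```bash
python3 snap.py w14; python3 two.py d14
python3 - <<'E'
import cv2
im=cv2.imread("pics/w14_raw.png")[130:380,200:450]; cv2.imwrite("pics/w14z.png",cv2.resize(im,(600,600),interpolation=cv2.INTER_CUBIC))
E
```

```text
21.75 [0.50785097 0.0320709  0.11864954] [3.14058374e+00 1.80117146e-04 5.66975687e-02] [-4.76838993e-02  2.97210217e-02  1.60438102e+00 -1.02423159e-03
  1.50756466e+00  1.46647953e+00] 0.05359124639353883
[[0.05545, -0.96119, -0.27027, 0.58699], [-0.99846, -0.05333, -0.01519, 0.03661], [0.00019, 0.2707, -0.96266, 0.29857], [0.0, 0.0, 0.0, 1.0]]
[-7.53357479 -1.12310485  9.62429236] [-0.08866887  1.15289977 -0.06632637] [0.50785277 0.03210036 0.11864997]
```

View pics/w14z.png

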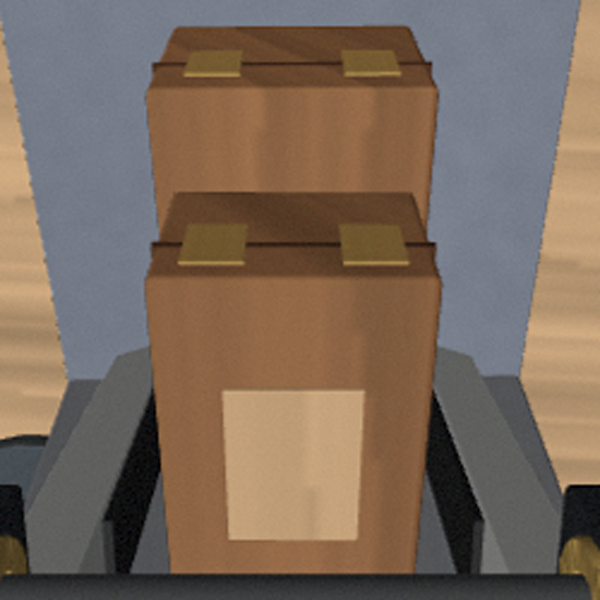

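View pics/d14.png

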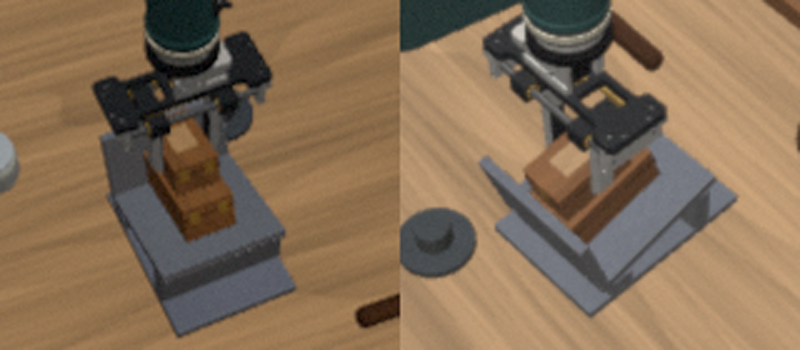

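```bash
cat > m14.py <<'E'
from rackpt import *
Kw=np.array([[349.27183745,0,321.75040619],[0,349.27183745,238.3441002],[0,0,1]])
T=np.array([[0.05545, -0.96119, -0.27027, 0.58699], [-0.99846, -0.05333, -0.01519, 0.03661], [0.00019, 0.2707, -0.96266, 0.29857],[0,0,0,1]])
s=250/600
for c,z in [((174,193),.05),((412,193),.05),((147,278),.092),((440,278),.092),((180,27),0),((408,27),0),((147,90),.05),((438,88),.05)]: print(c,on_deck((200+c[0]*s-.3,130+c[1]*s-.3),Kw,T,z).round(4))
# fit small pitch & x in rack frame from far edge pts
c=[((174,193),-1,.027),((412,193),-1,-.027),((147,278),1,.027),((440,278),1,-.027)]
def f(v):
    x,y,z,th=v; r=[]   # far bottom edge center position and pitch rel deck (positive = near end up)
    for p,s_,yy in c:
        l=np.array([0,yy+y,0.])+ (np.array([np.sin(th)*.042,0,np.cos(th)*.042]) if s_>0 else 0)+np.array([x,0,z])
        w=Rr@l+tr; q=(w-T[:3,3])@T[:3,:3]; q=Kw@(q/q[2]); r+=[q[0]-(200+p[0]*s-.3),q[1]-(130+p[1]*s-.3)]
    return np.array(r)
r=least_squares(f,[.1,0,.05,0]); print(r.x,r.fun.round(2))
E
python3 m14.py
```

```text
(174, 193) [0.0911 0.0262 0.05  ]
(412, 193) [ 0.0909 -0.0271  0.05  ]
(147, 278) [0.0948 0.0256 0.092 ]
(440, 278) [ 0.0947 -0.0267  0.092 ]
(180, 27) [0.1146 0.0289 0.    ]
(408, 27) [ 0.1145 -0.0305  0.    ]
(147, 90) [0.115  0.0301 0.05  ]
(438, 88) [ 0.1153 -0.0308  0.05  ]
[ 0.08927262 -0.00049384  0.04644216  0.0752269 ] [ 0.43  0.06 -0.28 -0.11 -0.28  0.13  0.16 -0.09]
```

servo_tool --rows '[[[0,0,0.02],0],[[0,0,0.04],0],[[0,0,0.05],0],[[0,0,0.05],0]]'

```text
time: 22.18
tool_pos: [0.5081, 0.032, 0.1157]
ee_rot: [3.14, -0.001, 0.057]
wrist_force: [-8.0, -1.3, 12.1]
width: 0.0536
```

```bash
python3 snap.py w15
python3 - <<'E'
import cv2
im=cv2.imread("pics/w15_raw.png")[130:380,200:450]; cv2.imwrite("pics/w15z.png",cv2.resize(im,(600,600),interpolation=cv2.INTER_CUBIC))
E
```

```text
22.2333 [0.50807448 0.03202184 0.11570511] [ 3.14043292e+00 -6.47576089e-04  5.68845552e-02] [-4.77156295e-02  3.13319828e-02  1.60870965e+00 -1.08845230e-03
  1.50078594e+00  1.46627224e+00] 0.05384786001713058
[[0.05564, -0.96137, -0.26958, 0.58705], [-0.99845, -0.05349, -0.01534, 0.03658], [0.00033, 0.27001, -0.96286, 0.29567], [0.0, 0.0, 0.0, 1.0]]
```

View pics/w15z.png

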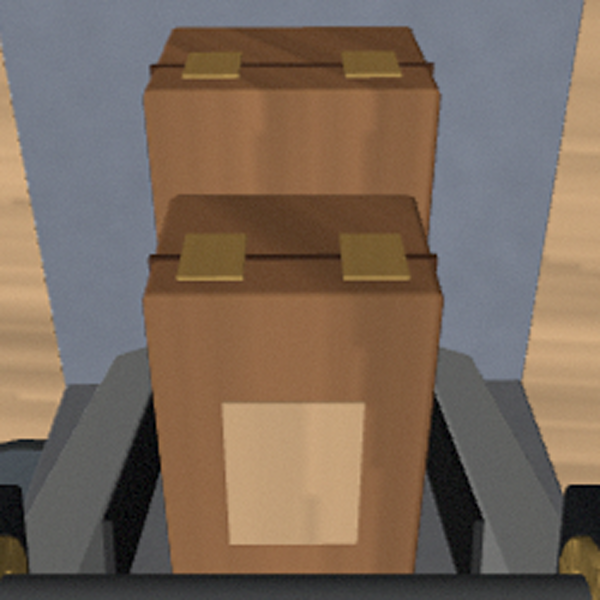

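```bash
sed -e 's/^T=.*/T=np.array([[0.05564, -0.96137, -0.26958, 0.58705], [-0.99845, -0.05349, -0.01534, 0.03658], [0.00033, 0.27001, -0.96286, 0.29567],[0,0,0,1]])/' -e 's/(174,193)/(172,196)/g;s/(412,193)/(413,196)/g;s/(147,278)/(145,295)/g;s/(440,278)/(442,295)/g' m14.py > m15.py; python3 m15.py
```

```text
(172, 196) [0.0911 0.0262 0.05  ]
(413, 196) [ 0.0911 -0.027   0.05  ]
(145, 295) [0.0924 0.0256 0.092 ]
(442, 295) [ 0.0923 -0.0268  0.092 ]
(180, 27) [0.1148 0.0285 0.    ]
(408, 27) [ 0.1147 -0.0302  0.    ]
(147, 90) [0.1154 0.0295 0.05  ]
(438, 88) [ 0.1157 -0.0303  0.05  ]
[ 0.08942605 -0.00051046  0.04658922  0.01718131] [ 0.4   0.06 -0.01 -0.1  -0.28  0.11 -0.03 -0.08]
```

servo_tool --rows '[[[-0.02,0,0.01],0],[[-0.04,0,0.02],0],[[-0.06,0,0.025],0],[[-0.08,0,0.03],0],[[-0.1,0,0.035],0]]'

```text
time: 22.65
tool_pos: [0.5055, 0.0319, 0.1151]
ee_rot: [3.14, -0.014, 0.057]
wrist_force: [3.5, 0.2, 11.9]
width: 0.0538
```

servo_tool --rows '[[[-0.02,0,0.005],0],[[-0.04,0,0.01],0],[[-0.05,0,0.013],0],[[-0.05,0,0.013],0]]'

```text
time: 22.98
tool_pos: [0.5015, 0.0317, 0.114]
ee_rot: [3.14, -0.014, 0.057]
wrist_force: [3.2, 0.6, 11.2]
width: 0.054
```

```bash
python3 snap.py w16
python3 - <<'E'
import cv2
im=cv2.imread("pics/w16_raw.png")[130:380,200:450]; cv2.imwrite("pics/w16z.png",cv2.resize(im,(600,600),interpolation=cv2.INTER_CUBIC))
E
```

```text
23.0333 [0.50149449 0.03169186 0.11396077] [ 3.14044694 -0.01405239  0.0569604 ] [-5.00203142e-02  7.25233255e-03  1.63683408e+00  3.62641567e-04
  1.48341186e+00  1.46379456e+00] 0.053943625459424695
[[0.05568, -0.96494, -0.2565, 0.57806], [-0.99845, -0.05374, -0.01458, 0.03612], [0.00029, 0.25691, -0.96643, 0.295], [0.0, 0.0, 0.0, 1.0]]
```

View pics/w16z.png

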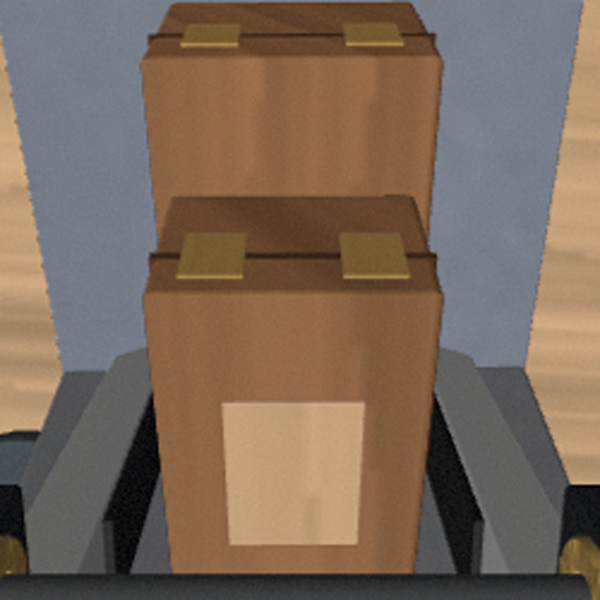

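```bash
sed -e 's/^T=.*/T=np.array([[0.05568, -0.96494, -0.2565, 0.57806], [-0.99845, -0.05374, -0.01458, 0.03612], [0.00029, 0.25691, -0.96643, 0.295],[0,0,0,1]])/' -e 's/(174,193)/(172,197)/g;s/(412,193)/(413,197)/g;s/(147,278)/(145,294)/g;s/(440,278)/(442,294)/g;s/(180,27)/(170,3)/;s/(408,27)/(415,3)/;s/(147,90)/(142,60)/;s/(438,88)/(442,58)/' m14.py > m16.py; python3 m16.py
```

```text
(172, 197) [0.084  0.0263 0.05  ]
(413, 197) [ 0.0839 -0.027   0.05  ]
(145, 294) [0.0851 0.0258 0.092 ]
(442, 294) [ 0.085  -0.0269  0.092 ]
(170, 3) [0.1148 0.0308 0.    ]
(415, 3) [ 0.1147 -0.0316  0.    ]
(142, 60) [0.1148 0.0302 0.05  ]
(442, 58) [ 0.1151 -0.0307  0.05  ]
[ 0.08260604 -0.00045433  0.04711763  0.01437492] [ 0.44  0.06 -0.05 -0.1  -0.31  0.11 -0.01 -0.08]
```

servo_tool --rows '[[[-0.015,0,0.004],0],[[-0.03,0,0.008],0],[[-0.03,0,0.008],0]]'

```text
time: 23.28
tool_pos: [0.5014, 0.0318, 0.1141]
ee_rot: [3.141, -0.02, 0.057]
wrist_force: [8.2, 0.3, 10.1]
width: 0.0539
```

servo_tool --rows '[[[0.02,0,-0.01],0],[[0.035,0,-0.02],0],[[0.035,0,-0.02],0]]'

```text
time: 23.53
tool_pos: [0.5014, 0.0317, 0.1138]
ee_rot: [3.141, -0.012, 0.057]
wrist_force: [2.9, -0.0, 8.2]
width: 0.0537
```

servo_tool --rows '[[[0,0,0],0],[[0,0,0],0],[[0,0,0],0],[[0,0,0],0],[[0,0,0],0],[[0,0,0],0],[[0,0,0],0]]' --grip -1

```text
time: 24.12
tool_pos: [0.4967, 0.0319, 0.1088]
ee_rot: [-3.141, 0.001, 0.057]
wrist_force: [-0.5, -0.9, -0.7]
width: 0.0935
```

servo_tool --rows '[[[0,0,-0.1],0],[[0,0,-0.3],0],[[0,0,-0.6],0],[[0,0,-1],0],[[0,0,-1],0],[[0,0,-1],0]]'

```text
time: 24.62
tool_pos: [0.4985, 0.0318, 0.1922]
ee_rot: [3.141, -0.006, 0.057]
wrist_force: [0.1, 0.0, -0.1]
width: 0.0937
```

servo_tool --rows '[[[0,0,-0.1],0],[[0,0,-0.1],0],[[0,0,-0.1],0],[[0,0,-0.1],0]]'

```text
time: 24.95
tool_pos: [0.4965, 0.0319, 0.1961]
ee_rot: [-3.141, 0.002, 0.057]
wrist_force: [-0.8, -0.6, 0.4]
width: 0.0939
```

```bash
python3 two.py d17; python3 snap.py w17
python3 - <<'E'
import cv2
im=cv2.imread("pics/w17_raw.png")[130:380,200:450]; cv2.imwrite("pics/w17z.png",cv2.resize(im,(600,600),interpolation=cv2.INTER_CUBIC))
E
```

```text
[ 0.17720803 -0.05169264  0.70842468] [-0.03080494  0.13408737 -0.0033531 ] [0.49651726 0.03191689 0.19620193]
25.1 [0.4966022  0.03191563 0.1963808 ] [-3.14136113e+00  1.41011951e-03  5.69895275e-02] [-4.98634252e-02 -2.68097447e-02  1.50573593e+00  8.01628007e-05
  1.66409324e+00  1.46395095e+00] 0.0938369603532295
[[0.05574, -0.96072, -0.27185, 0.57594], [-0.99844, -0.05394, -0.01411, 0.03626], [-0.00111, 0.27222, -0.96224, 0.37602], [0.0, 0.0, 0.0, 1.0]]
```

View pics/w17z.png

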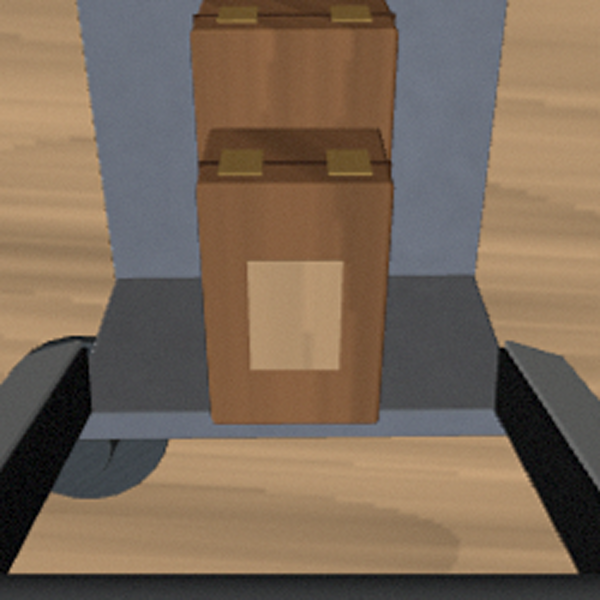

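View pics/d17.png

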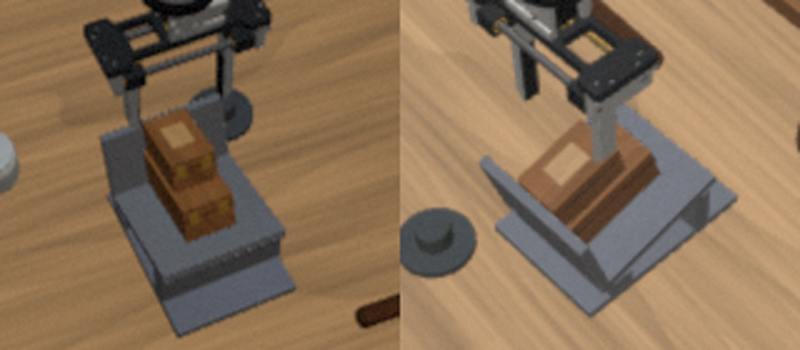

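```bash
python3 - <<'E'
from rackpt import *
Kw=np.array([[349.27183745,0,321.75040619],[0,349.27183745,238.3441002],[0,0,1]])
T=np.array([[0.05574, -0.96072, -0.27185, 0.57594], [-0.99844, -0.05394, -0.01411, 0.03626], [-0.00111, 0.27222, -0.96224, 0.37602],[0,0,0,1]])
s=250/600
for n,c,z in [("s fb",(208,128),.05),("s fb",(382,129),.05),("s ft",(197,182),.092),("s ft",(392,182),.092),("s nt",(212,424),.092),("s nt",(379,422),.092),("L ft",(192,28),.05),("L ft",(396,28),.05)]: print(n,on_deck((200+c[0]*s-.3,130+c[1]*s-.3),Kw,T,z).round(4))
E
```

```text
s fb [0.0845 0.0267 0.05  ]
s fb [ 0.0841 -0.0278  0.05  ]
s ft [0.0858 0.026  0.092 ]
s ft [ 0.0858 -0.0266  0.092 ]
s nt [0.     0.0263 0.092 ]
s nt [ 0.0008 -0.0274  0.092 ]
L ft [0.1158 0.0298 0.05  ]
L ft [ 0.1157 -0.0302  0.05  ]
```

servo_tool --rows '[[[0,0,-0.4],0],[[0,0,-0.8],0],[[0,0,-1],0],[[0,0,-1],0],[[0,0,-1],0],[[0,0,-1],0],[[0,0,-1],0],[[0,0,-1],0]]'

```text
time: 25.77
tool_pos: [0.4962, 0.0319, 0.2751]
ee_rot: [-3.141, 0.004, 0.057]
wrist_force: [-0.4, 0.5, -0.6]
width: 0.0936
```

```bash
python3 - <<'E'
from bench import robot
import cv2,numpy as np
for n in ["scene","side"]:
    b=robot.snapshot(n)["pixels"][:,:,::-1]; a=cv2.imread(f"pics/{n}0.png")
    cv2.imwrite(f"pics/{n}9.png",b)
    d=cv2.absdiff(a,b).max(2); print(n,(d>40).sum()); cv2.imwrite(f"pics/{n}diff.png",(d>40).astype(np.uint8)*255)
cv2.imwrite("pics/end.png",np.hstack([cv2.resize(cv2.imread("pics/side9.png"),(400,300)),cv2.resize(cv2.imread("pics/sidediff.png"),(400,300))]))
cv2.imwrite("pics/end2.png",np.hstack([cv2.resize(cv2.imread("pics/scene9.png"),(400,300)),cv2.resize(cv2.imread("pics/scenediff.png"),(400,300))]))
o=robot.get_obs();print(o["time"],o["wrist_force"],o["width"],np.abs(o["qvel"]).max())
E
```

```text
scene 14169
side 47382
25.8667 [ 0.00917881 -0.59021274  0.12150151] 0.09400974450145977 0.010954548420031724
```

View pics/end.png

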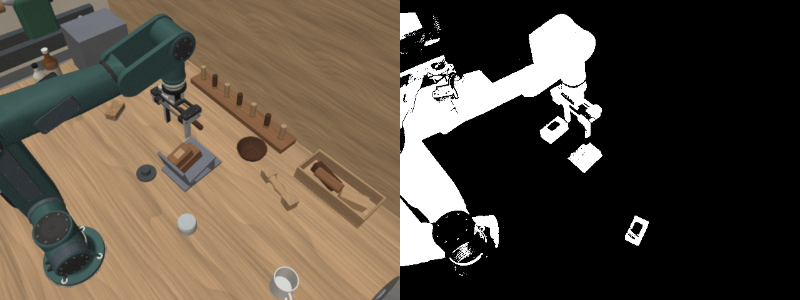

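View pics/end2.png

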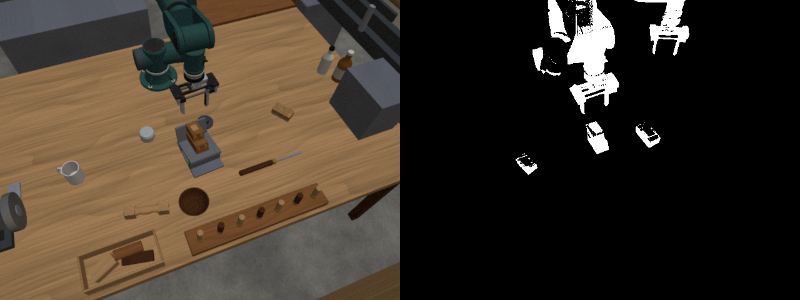

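Both pictures show changes only at the arm, the two old case spots and the stack on the rack, so no bystander has moved. The arm is clear and still, so I hand in.

```bash
python3 -c "
from bench import robot
print(robot.close_job())"
```

```text
the job is handed in; nothing more can be done
None
```

Both cases are on the rack and the job was handed in at about 26 s. I held each case level across its width and pressed its far edge down until it swung flat onto the slope. I then slid it back until the wrist force rose against the backstop, eased off and let go.

My last checks, measured from the wrist camera in the rack's frame:

| Case | Distance from backstop, near end to far end | Sideways offset | How it lies |
|---|---|---|---|
| Large | 0.5–116 mm | −0.5 mm | flat and square; far end unchanged after the small case went on |
| Small | 0–86 mm | −0.5 mm | flat on the large case and square, within measuring error |

- **Bystanders:** comparing the before and after pictures showed changes only at the arm, the two spots where the cases started, and the rack.
- **Robot:** the gripper is open and well clear at 275 mm up, the wrist force is about zero, and the arm is still.
- **Disagreements:** none of the checks failed. Bottom-edge points read 1–2 mm short of top-edge points, which is within the camera's calibration. While being pressed down, the small case slipped a few millimetres in the grip, so I pressed a little further until it lay flat.

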